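Close the lime up in the food tub

ROBOT

A 6-joint arm with a two-finger parallel gripper is mounted at the origin on a cart in front of the work surface, level with it; the furniture and walls round the work are solid. World frame = base frame: x ahead of the robot, y to its left, z up, the work surface at z = 0. Lengths are in m, angles in degrees, forces in N, time in s.
With the tool pointing down it reaches from about 0.35 to 0.725 m from the base axis. Payload 6 kg.
Tool frame: the origin (TCP) lies at the very end of the fingers, on their centre line; the grasp point (between the pads) lies 19 mm behind it; z points along the fingers, y is the line along which they close (so a half turn about z gives the same grasp; the last joint's range is limited). The gripper opens to 85 mm and grips with 20 to 120 N. Pads are 22 mm wide; open, the fingers measure 114 mm over their backs; the gripper's body (76 mm by 85 mm) begins 54 mm behind the grasp point. The pads swing forward as they close: fully open they stand 13 mm farther back than shut.
Start: joints at [-51.125, 2.303, 4.859, 0, -92.561, -19.12], TCP at [0.203, -0.565, 0.202] pointing down, gripper open.
Joint ranges: [-146.85, 146.85], [-73.84, 115.35], [-62.03, 85.46], [-188.31, 113.3], [-161.28, -10.13], [-171.36, 171.36]. Speed limits (degrees/s): [147.25, 147.25, 172.46, 180, 180, 180].

INTERFACE

Orientations are given as [roll, pitch, yaw] about the fixed x, y, z axes, in that order (R = Rz(yaw) Ry(pitch) Rx(roll)).
In Python, from cell import manip gives the robot as it stands.
- The arm moves only by the shell command python3 -m creep 'ROWS' [OPENING] [FORCE]. ROWS is JSON, a list of rows, each a list of 6 numbers: the shift along the tool's x, y, z in cm, then the turn, a rotation vector about the tool's x, y, z in rad. A call has 1 to 20 rows; each row shifts and turns the commanded pose from where the row before left it, along the tool's axes as they then stand; what a row does not reach is not made up. A row lasts 1/8 s, in which the tool goes at most 62.5 mm and 10.7 degrees, less where a joint would pass 70% of its speed; a pose out of reach is approached as far as the arm can. A call with a gripper value outside its range is refused whole. OPENING is the opening in per cent of the stroke, from 0 (shut) to 100 (fully open), set as the call begins (- or left out, the last holds). The fingers move at their own pace and stop on an object; FORCE is the grip in N (left out, the last holds). Time passes only in rows, so rows that do not move let the fingers close. It gives the time, the measured TCP pose, the force, the opening and the grip force at its end, in the units of the state.
- manip.observe(): the state, without advancing time (a new reading comes with each control period).
- manip.capture(name): name is "scene" or "top" or "wrist"; returns a dict with "color" (400x640x3 uint8, blue, green, red), "depth" (400x640 float32, m along the optical axis (not along the pixel's ray), 0 where there is no reading), "K" (3x3 intrinsics, pixels), "world_to_cam" (4x4, takes a point from world to camera coordinates); the wrist camera has in their place "T_tool_cam" (4x4, takes a point from camera to tool coordinates, whose origin is the TCP and whose axes are the flange's). Camera axes: x right, y down, z forward; pixel columns grow to the right and rows downward; lengths in m; the calibration is good to about 2 mm. A picture is of the moment at which its call begins: read the wrist's pose just before it.
- manip.hand_in(): hands the job in; it is judged then, once.
The state is a dict: "t": time; "joint_pos": joint angles; "joint_velocities": joint speeds; "effort": joint torques, N m; "tcp_pos": TCP position; "orientation": TCP orientation; "ft_force": force on the tool from outside, world axes, zero at the start; "torque": the same for the moment, N m; "opening": finger opening in m; "finger_force": force on a finger pad.
Only numpy, scipy, OpenCV 4.12 (cv2) and the standard library are available. Lean on these libraries where they do the work, as an engineer would, in place of code of your own. Each camera call takes 0.05 s, during which the arm holds its last target. There are 200 camera calls.

TASK

Put the lime away: place it in the open blue tub, then set the lid that fits the tub (the larger of the two wooden lids) on its mouth without dropping it, and press the lid down past the springy seal until it is fully home, level and resting on the rim all round. Leave the tub standing where it is, and leave the smaller lid and the other things alone.

Things in the scene. Friction and masses are not known exactly. Their poses are not given: they have to be found in the camera images.
- tub: Loose round blue stoneware food tub, open at the top, 0.8 kg, 112 mm outside diameter, 85 mm high, wall 6 mm (mouth 100 mm wide), floor 5 mm thick. Origin: centre of its underside; z up.
- tub_rim (a point): Centre of the tub's mouth at rim height, 85 mm above its underside. Just inside the mouth, centred 4 mm below the rim, runs a black springy seal in eight sections that narrows the mouth to a 91 mm circle and gives way outwards by up to 4 mm when pushed.
- lid: The larger wooden lid, round, 0.13 kg, loose, lying knob up, 54 mm high. Origin: centre of its underside; z up. From below: a plug 16 mm deep (foot tapers out from 86 mm to a 95 mm bead 6 to 8 mm up, then in to an 89 mm neck); flange, 116 mm diameter, from 16 to 24 mm; round knob, 28 mm diameter, from 24 to 54 mm, flat on top.
- lid_knob (a point): Centre of the flat top of the larger lid's knob. Laid on the tub, the lid rests by its taper on the seal, the flange about 10 mm above the rim. Pressed straight down at the middle with some 10 to 20 N, its bead passes the seal and the flange comes to rest on the rim; this point is then 123 mm above the worktop.
- small_lid: The smaller wooden lid, same shape but 74 mm across the flange, knob 22 mm in diameter; it does not fit the tub. Origin: centre of its underside. To be left alone; the two lids may lie either way round, left or right.
- lime: A green lime, 55 mm long (its x axis), 44 mm thick both ways, loose on the worktop. Origin: on its surface, 22 mm below its middle as it lies at the start (it may roll later).
- mug: White mug with a handle, 118 mm over the handle, 106 mm high; bystander. Origin: centre of its underside.
- honey_jar: Honey jar with a green cap, 70 mm diameter, 101 mm high; bystander. Origin: centre of its underside. Behind it on the right stands a fixed black kettle, 230 mm high, about 0.74 m ahead and 0.29 m to the right of the robot's base: keep the gripper clear of it.
- peeler: Black kitchen peeler, 170 mm long, 25 mm wide, lying flat near the front edge; bystander. Origin: centre of its underside.
- lime_center (a point): The middle of the lime, 22 mm above the worktop at the start.
Not all that is in view belongs to the job. Leave any purple look-alike of the lime alone.

How it is judged (in metres and radians):
On the way, in this order (a step that is already met when the one before it is completed fails the run):
1. the lime lies in the tub, let go, the lid still off (horizontal distance between lime_center and tub below 0.035 m and z of lime_center in the frame of tub below 0.05 m and contact force between the fingers and lime below 0.1 N), for 0.2 s.
2. the larger lid is pressed home on the tub (horizontal distance between lid and tub below 0.005 m and z of lid in the frame of tub between 0.066 and 0.071 m and angle between the z axis of lid and the z axis of tub, either way round below 0.035 rad), for 0.2 s.
At the end, for the whole second after the job is handed in: The lime is inside the tub; the larger lid sits on the tub knob up, within 5 mm of its axis, its flange on the rim (within 2 mm) and level within 2 degrees; the tub stands upright on the worktop within 6 cm of where it stood; all at rest (all of step 2 and horizontal distance between lime_center and tub below 0.035 m and z of lime_center in the frame of tub below 0.05 m and angle between each of lid, tub's own z axis and vertical below 0.035 rad and height (world z) of tub below 0.005 m and distance of tub from where it was at the start of the episode below 0.06 m and linear speed of each of lid, tub below 0.02 m/s); the robot touches nothing.
It fails at once if the tub is tipped by more than 20 degrees (angle between tub's own z axis and vertical above 0.35 rad).
It fails at once if the larger lid is dropped onto the tub (falls faster than 0.8 m/s, about 3 cm of free fall) (horizontal distance between lid and tub below 0.03 m and z of lid in the frame of tub below 0.1 m and linear speed of lid above 0.8 m/s).
It fails at once if the smaller lid or a bystander (mug, honey jar, peeler) is moved by more than 3 cm (distance of any of small_lid, mug, honey_jar, peeler from where it was at the start of the episode above 0.03 m).
It also fails if it takes over 62 s, if anything falls off the work surface, if the arm or the gripper's body presses on something with over 40 N, if the wrist force passes 120 N, or if a joint passes its speed limit or range.

## Working session

There is one attempt and no reset: what is moved stays moved. The work goes in short steps, Python scripts to look and compute and a shell command to move; the robot and the scene stay as the last step left them, time stands still between calls to the robot, and variables do not carry over. Pictures are saved under pics/ and viewed, at most 10 in all, crops included, and the job is handed in when it is done.

```bash
mkdir -p pics; ls; python3 - <<'E'
from cell import manip
import cv2,numpy as np,pickle
print(manip.observe())
for n in("top","scene"):
    c=manip.capture(n);cv2.imwrite(f"pics/{n}0.png",c["color"]);pickle.dump(c,open(f"{n}0.pkl","wb"));print(n,c["K"],c["world_to_cam"])
E
```

```text
pics
{'t': 0.0, 'joint_pos': array([-5.11242632e+01,  2.33789862e+00,  4.80034132e+00, -2.67296705e-02,
       -9.25619541e+01, -1.91196052e+01]), 'joint_velocities': array([-0.01402994, -0.03528301, -0.05548352,  0.02487645,  0.03904766,
        0.03493514]), 'effort': array([-9.47790904e-04, -3.68191016e+01,  3.47408330e+01,  6.93251207e+00,
       -5.52313679e-03,  3.73795842e-06]), 'tcp_pos': array([ 0.20274841, -0.5642886 ,  0.20146678]), 'orientation': array([ 1.79897231e+02, -7.36213920e-03, -1.60242690e+02]), 'ft_force': array([ 0.6817522 ,  0.08068293, -0.95421467]), 'torque': array([-0.02654436, -0.00861359,  0.0169637 ]), 'finger_force': 0.0, 'opening': 0.08520977148929093}
top [[424.66822504   0.         323.63338736]
 [  0.         424.66822504 211.35835607]
 [  0.           0.           1.        ]] [[ 0.01789467 -0.99976609 -0.01214703  0.01751738]
 [-0.98732559 -0.01575325 -0.15792406  0.50596788]
 [ 0.15769577  0.01481907 -0.98737654  0.96710791]
 [ 0.          0.          0.          1.        ]]
scene [[484.95590518   0.         323.32268265]
 [  0.         484.95590518 199.17916297]
 [  0.           0.           1.        ]] [[-0.72587417 -0.68777377 -0.00859776  0.3875666 ]
 [-0.50412133  0.54046874 -0.67361356  0.31537311]
 [ 0.46794056 -0.48462437 -0.73903372  1.23102971]
 [ 0.          0.          0.          1.        ]]
```

View pics/top0.png

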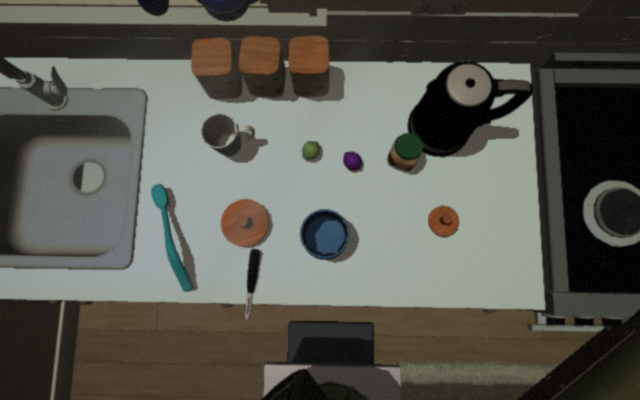

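View pics/scene0.png

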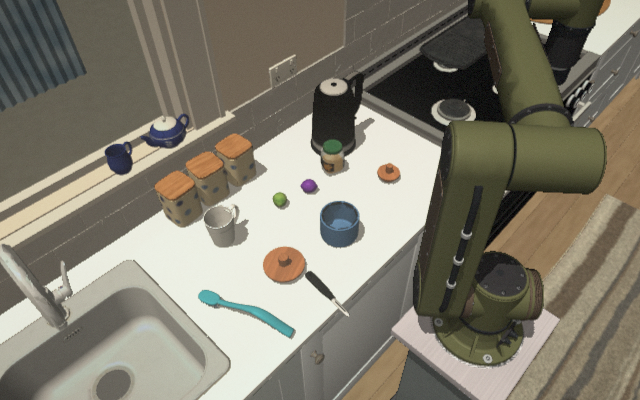

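Top view: the lime candidates are the green fruit (311,150), the purple look-alike (352,161) and the green honey cap (409,146). I choose (311,150). The lid candidates are the large one (245,223), the small one (444,221) and the canister tops (212–310,55). I choose (245,223). The tub is at (324,234). Next I check these in a close crop and measure them.

```bash
cat > h.py <<'E'
import numpy as np,cv2,pickle
def cloud(c,T=None):
    d=c["depth"];v,u=np.indices(d.shape);K=c["K"]
    p=np.stack([(u-K[0,2])/K[0,0]*d,(v-K[1,2])/K[1,1]*d,d],-1)
    T=np.linalg.inv(c["world_to_cam"]) if T is None else T
    p=p@T[:3,:3].T+T[:3,3]; p[d==0]=np.nan
    return p
def circ(p):
    A=np.c_[2*p[:,:2],np.ones(len(p))];s=np.linalg.lstsq(A,(p[:,:2]**2).sum(1),rcond=None)[0]
    return s[:2],np.sqrt(s[2]+s[0]**2+s[1]**2)
E
python3 - <<'E'
from h import *
c=pickle.load(open("top0.pkl","rb"));p=cloud(c)
def sel(u0,u1,v0,v1,z0,z1):
    q=p[v0:v1,u0:u1].reshape(-1,3);return q[(q[:,2]>z0)&(q[:,2]<z1)]
print("table z",np.nanmedian(p[260:290,350:420,2]))
for n,b in dict(tubrim=(295,355,200,265,.075,.095),lidflange=(215,275,195,250,.012,.032),knob=(225,265,205,240,.045,.07),slid=(425,465,200,240,.01,.04),sknob=(425,465,200,240,.035,.07),lime=(298,325,137,164,.008,.06),purple=(340,365,148,174,.01,.06),honey=(385,425,130,170,.08,.12),mug=(200,255,112,156,.03,.12),peeler=(240,265,245,320,.006,.04)).items():
    q=sel(*b); lo,hi=np.percentile(q,[1,99],0);print(n,len(q),"mid",((lo+hi)/2).round(4),"ext",(hi-lo).round(4),"mean",q.mean(0).round(4),"zmax",hi[2].round(4))
q=sel(298,325,137,164,.008,.06)
w,V=np.linalg.eigh(np.cov(q[:,:2].T));print("lime axis",w**.5,V[:,1])
im=cv2.resize(c["color"][130:270,200:380],None,fx=4,fy=4,interpolation=cv2.INTER_CUBIC)
cv2.imwrite("pics/crop1.png",cv2.convertScaleAbs(im,alpha=1.6))
E
```

```text
table z 0.00037247531092876596
tubrim 582 mid [0.4486 0.0237 0.0839] ext [0.1097 0.1078 0.0096] mean [0.4483 0.0237 0.0849] zmax 0.0887
lidflange 1668 mid [0.4783 0.2166 0.0241] ext [0.1093 0.1092 0.0096] mean [0.4773 0.2164 0.0245] zmax 0.0289
knob 115 mid [0.4788 0.2168 0.0528] ext [0.0261 0.0261 0.0098] mean [0.4781 0.2165 0.054 ] zmax 0.0577
slid 659 mid [ 0.4908 -0.26    0.0275] ext [0.0697 0.0698 0.016 ] mean [ 0.4901 -0.2589  0.0245] zmax 0.0355
sknob 87 mid [ 0.4902 -0.2604  0.0467] ext [0.0193 0.0197 0.0223] mean [ 0.4896 -0.2591  0.0515] zmax 0.0578
lime 283 mid [0.6597 0.0612 0.0343] ext [0.0434 0.0416 0.0241] mean [0.6571 0.0614 0.0363] zmax 0.0464
purple 290 mid [ 0.6343 -0.0409  0.0336] ext [0.0416 0.044  0.0269] mean [ 0.6317 -0.0403  0.0362] zmax 0.0471
honey 665 mid [ 0.6546 -0.1684  0.0927] ext [0.0685 0.0663 0.0244] mean [ 0.649  -0.165   0.0988] zmax 0.1049
mug 1130 mid [0.6791 0.2529 0.0697] ext [0.079  0.1115 0.0777] mean [0.6859 0.2653 0.075 ] zmax 0.1085
peeler 471 mid [0.3486 0.2    0.0157] ext [0.151  0.0402 0.019 ] mean [0.3634 0.1952 0.0152] zmax 0.0252
lime axis [0.01040664 0.01256702] [-0.77289397  0.6345352 ]
```

View pics/crop1.png

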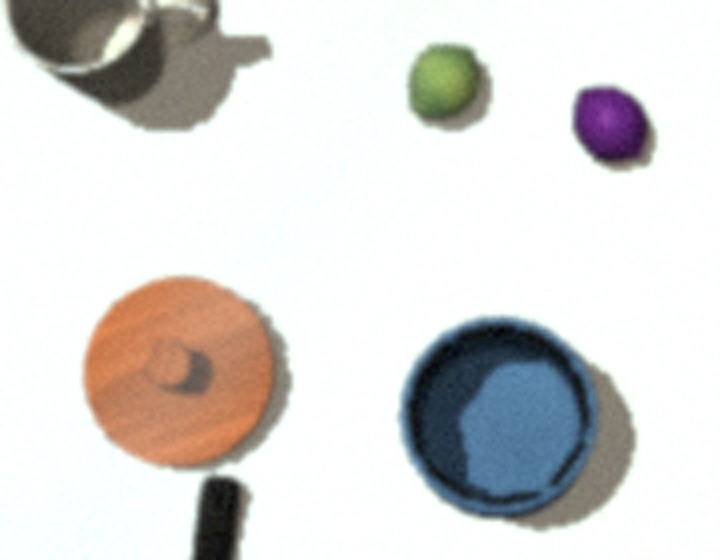

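```bash
cat >> h.py <<'E'
def go(x,y,z,yaw=None,s=None):
    from cell import manip
    s=s or manip.observe();t=np.array(s["tcp_pos"]);r=np.radians(s["orientation"])
    from scipy.spatial.transform import Rotation as R
    M=R.from_euler("xyz",r)
    print("t",round(s["t"],2),"tcp",t.round(4),"rpy",np.degrees(r).round(1),"F",np.round(s["ft_force"],1),"open",round(s["opening"],4),"ff",round(s["finger_force"],1))
    print("  shift cm",(M.inv().apply(np.array([x,y,z])-t)*100).round(2))
    if yaw is not None:
        for k in(0,180): 
            N=R.from_euler("xyz",[180,0,yaw+k],degrees=True);print("  rotvec",(M.inv()*N).as_rotvec().round(3))
E
python3 - <<'E'
from h import *
c=pickle.load(open("top0.pkl","rb"));p=cloud(c)
h=cv2.cvtColor(c["color"],cv2.COLOR_BGR2HSV)[130:172,290:335]
m=((h[...,0]>25)&(h[...,0]<70)&(h[...,1]>70)).astype(np.uint8)
ct=max(cv2.findContours(m,0,2)[0],key=cv2.contourArea);e=cv2.fitEllipse(ct);print(e)
u,v=e[0][0]+290,e[0][1]+130
# ray at z=.022 
def ray(u,v,z):
    T=np.linalg.inv(c["world_to_cam"]);d=T[:3,:3]@np.linalg.inv(c["K"])@[u,v,1];return T[:3,3]+d*(z-T[2,3])/d[2]
print(ray(u,v,.022))
from cell import manip
go(.659,.061,.2,40)
E
```

```text
((20.57471466064453, 19.934568405151367), (14.960175514221191, 17.827054977416992), 38.910980224609375)
[0.66188366 0.06141718 0.022     ]
t 0.1 tcp [ 0.2027 -0.5643  0.2016] rpy [ 179.9   -0.  -160.2] F [-0.4 -0.1 -0. ] open 0.0858 ff 0.0
  shift cm [-64.08  43.43   0.22]
  rotvec [ 0.000e+00 -2.000e-03  2.788e+00]
  rotvec [ 0.002  0.    -0.353]
```

```bash
python3 -m creep '[[-2,1.35,0,0,0,0],[-4,2.7,0,0,0,0],[-4,2.7,0,0,0,0],[-4,2.7,0,0,0,0],[-4,2.7,0,0,0,0],[-4,2.7,0,0,0,0],[-4,2.7,0,0,0,0],[-4,2.7,0,0,0,0],[-4,2.7,0,0,0,0],[-4,2.7,0,0,0,0],[-4,2.7,0,0,0,0],[-4,2.7,0,0,0,0],[-4,2.7,0,0,0,0],[-4,2.7,0,0,0,0],[-4,2.7,0,0,0,0],[-4,2.7,0,0,0,0],[-2,1.35,0,0,0,0]]' 100
python3 -m creep '[[0,0,0,0,0,0.17],[0,0,0,0,0,0.17],[0,0,0,0,0,0.17],[0,0,0,0,0,0.17],[0,0,0,0,0,0.17],[0,0,0,0,0,0.17],[0,0,0,0,0,0],[0,0,0,0,0,0]]'
python3 - <<'E'
from h import *
from cell import manip
from scipy.spatial.transform import Rotation as R
go(.660,.061,.1,141)
s=manip.observe();c=manip.capture("wrist")
T=np.eye(4);T[:3,:3]=R.from_euler("xyz",s["orientation"],degrees=True).as_matrix();T[:3,3]=s["tcp_pos"]
p=cloud(c,T@c["T_tool_cam"])
h=cv2.cvtColor(c["color"],cv2.COLOR_BGR2HSV)
m=(h[...,0]>25)&(h[...,0]<75)&(h[...,1]>80)&(p[...,2]<.06)&(np.hypot(p[...,0]-.66,p[...,1]-.061)<.05)
q=p[m];lo,hi=np.percentile(q,[1,99],0);print(len(q),(lo+hi)/2,hi-lo)
a,b=np.linalg.eigh(np.cov(q[:,:2].T));print(a**.5,b[:,1])
cv2.imwrite("pics/w1.png",c["color"])
E
```

```text
t: 2.22
tcp_pos: [0.6597, 0.0604, 0.2008]
orientation: [180.0, -0.1, -160.2]
ft_force: [-0.7, -0.5, -0.4]
opening: 0.0851
finger_force: 0.0
t: 3.22
tcp_pos: [0.659, 0.0583, 0.2022]
orientation: [-180.0, -0.0, 141.5]
ft_force: [0.1, -1.2, -0.9]
opening: 0.0853
finger_force: 0.0
t 3.23 tcp [0.659  0.0583 0.2022] rpy [-180.    -0.   141.5] F [ 0.1 -1.2 -0.9] open 0.0853 ff 0.0
  shift cm [ 0.09  0.28 10.22]
  rotvec [-0.    -0.     0.009]
  rotvec [ 1.000e-03 -1.000e-03 -3.133e+00]
1583 [0.66103174 0.0607342  0.03384915] [0.0430666  0.0406566  0.01998244]
[0.01044659 0.01198111] [-0.81905787  0.5737109 ]
```

View pics/w1.png

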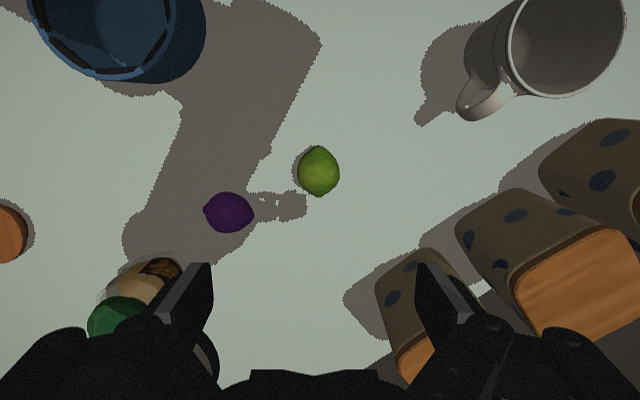

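The wrist picture shows the lime at (319,171) with its long axis across the closing direction. The purple look-alike is clear of it at (229,212). I go down and grip.

```bash
python3 -m creep '[[0.15,0.3,2,0,0,0],[0,0,4,0,0,0],[0,0,4,0,0,0],[0,0,4,0,0,0],[0,0,3,0,0,0],[0,0,1.5,0,0,0],[0,0,0.9,0,0,0],[0,0,0,0,0,0],[0,0,0,0,0,0]]'
python3 -m creep '[[0,0,0,0,0,0],[0,0,0,0,0,0],[0,0,0,0,0,0],[0,0,0,0,0,0],[0,0,0,0,0,0],[0,0,0,0,0,0]]' 0 30
```

```text
t: 4.4
tcp_pos: [0.6606, 0.0617, 0.0099]
orientation: [179.9, 0.1, 141.3]
ft_force: [0.1, 0.1, 0.5]
opening: 0.0856
finger_force: 0.0
t: 5.15
tcp_pos: [0.663, 0.0609, 0.0146]
orientation: [179.7, 0.4, 141.4]
ft_force: [-2.5, -1.7, 17.8]
opening: 0.0002
finger_force: 8.6
```

```bash
python3 - <<'E'
from h import *
from cell import manip
c=manip.capture("top");a=c["color"][60:260,180:460]
w=manip.capture("wrist")["color"]
cv2.imwrite("pics/m1.png",np.vstack([cv2.resize(a,(480,300)),cv2.resize(w,(480,300))]))
E
```

```text
(no output)
```

View pics/m1.png

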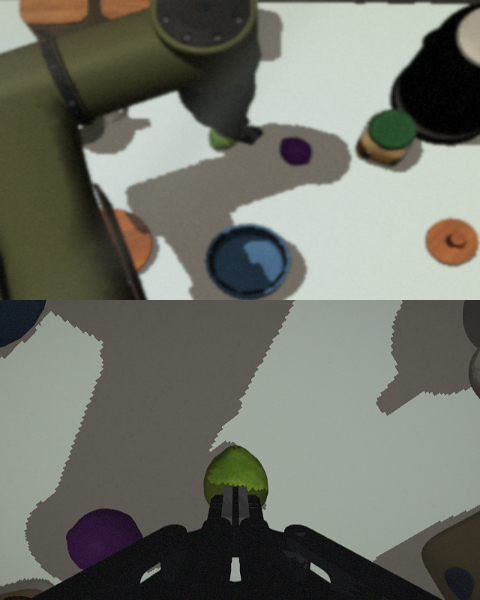

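The fingers closed too high and slid over the lime, because open pads stand further back than I allowed for. I lift, open and measure again.

```bash
python3 -m creep '[[0,0,-2,0,0,0],[0,0,-3,0,0,0],[0,0,-3,0,0,0],[0,0,-2,0,0,0],[0,0,0,0,0,0]]'
python3 -m creep '[[0,0,0,0,0,0],[0,0,0,0,0,0],[0,0,0,0,0,0],[0,0,0,0,0,0]]' 100
cat > lime.py <<'E'
from h import *
from cell import manip
from scipy.spatial.transform import Rotation as R
s=manip.observe();c=manip.capture("wrist")
T=np.eye(4);T[:3,:3]=R.from_euler("xyz",s["orientation"],degrees=True).as_matrix();T[:3,3]=s["tcp_pos"]
p=cloud(c,T@c["T_tool_cam"])
h=cv2.cvtColor(c["color"],cv2.COLOR_BGR2HSV)
m=(h[...,0]>25)&(h[...,0]<75)&(h[...,1]>80)&(p[...,2]<.1)&(np.hypot(p[...,0]-.66,p[...,1]-.061)<.1)
q=p[m];lo,hi=np.percentile(q,[1,99],0);print(len(q),(lo+hi)/2,hi-lo)
a,b=np.linalg.eigh(np.cov(q[:,:2].T));print(a**.5,b[:,1])
x,y,_=(lo+hi)/2; go(x,y,0.0,141,s=s)
E
python3 lime.py
```

```text
t: 5.88
tcp_pos: [0.6607, 0.0618, 0.1104]
orientation: [179.9, 0.1, 141.3]
ft_force: [-0.2, -0.7, -1.1]
opening: -0.0002
finger_force: 0.0
t: 6.38
tcp_pos: [0.6597, 0.0615, 0.1081]
orientation: [-180.0, -0.0, 141.3]
ft_force: [-0.5, -0.4, 0.7]
opening: 0.0724
finger_force: 0.0
2789 [0.66035556 0.06112202 0.03328063] [0.04197287 0.04033882 0.02154241]
[0.01029898 0.01162266] [-0.79872448  0.60169694]
t 6.38 tcp [0.6597 0.0615 0.1081] rpy [-180.    -0.   141.3] F [-0.5 -0.4  0.7] open 0.0724 ff 0.0
  shift cm [-0.08  0.02 10.81]
  rotvec [-0.001 -0.     0.005]
  rotvec [ 1.000e-03 -1.000e-03 -3.136e+00]
```

```bash
python3 -m creep '[[0,0,2,0,0,0],[0,0,3,0,0,0],[0,0,3,0,0,0],[0,0,1.8,0,0,0],[0,0,1,0,0,0],[0,0,0,0,0,0],[0,0,0,0,0,0]]'
python3 -m creep '[[0,0,0,0,0,0],[0,0,0,0,0,0],[0,0,0,0,0,0],[0,0,0,0,0,0],[0,0,0,0,0,0],[0,0,0,0,0,0]]' 0 30
```

```text
t: 7.3
tcp_pos: [0.6606, 0.0617, 0.0019]
orientation: [179.9, 0.1, 141.3]
ft_force: [0.1, -0.1, 0.9]
opening: 0.0853
finger_force: 0.0
t: 8.05
tcp_pos: [0.6606, 0.0613, 0.0023]
orientation: [179.9, 0.1, 141.3]
ft_force: [-1.8, -0.2, 5.2]
opening: 0.0339
finger_force: 25.7
```

```bash
python3 -m creep '[[0,0,0,0,0,0],[0,0,-0.3,0,0,0],[0,0,-0.7,0,0,0],[0,0,0,0,0,0],[0,0,0,0,0,0]]'
python3 - <<'E'
from h import *
from cell import manip
w=manip.capture("wrist")["color"][100:340,160:480]
cv2.imwrite("pics/m2.png",cv2.convertScaleAbs(cv2.resize(w,(640,480)),alpha=1.6))
E
```

```text
t: 8.68
tcp_pos: [0.6596, 0.0616, 0.01]
orientation: [-180.0, -0.0, 141.3]
ft_force: [-0.2, 0.8, 0.1]
opening: 0.0301
finger_force: 24.1
```

View pics/m2.png

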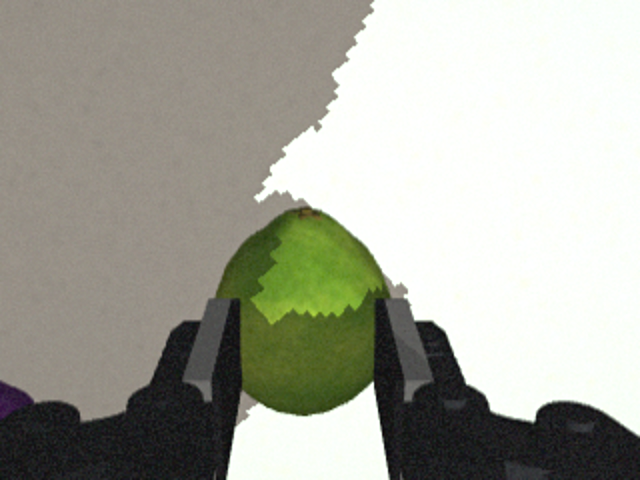

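The grip is high on the lime and slipping. I open, go about 8 mm lower than before and grip again.

```bash
python3 -m creep '[[0,0,0,0,0,0],[0,0,0,0,0,0],[0,0,0,0,0,0],[0,0,0,0,0,0],[0,0,0,0,0,0]]' 100
python3 -m creep '[[0,0,0.8,0,0,0],[0,0,0.5,0,0,0],[0,0,0.3,0,0,0],[0,0,0,0,0,0],[0,0,0,0,0,0]]'
python3 -m creep '[[0,0,0,0,0,0],[0,0,0,0,0,0],[0,0,0,0,0,0],[0,0,0,0,0,0],[0,0,0,0,0,0],[0,0,0,0,0,0]]' 0 30
```

```text
t: 9.35
tcp_pos: [0.6598, 0.0616, 0.0105]
orientation: [180.0, -0.0, 141.3]
ft_force: [0.2, 0.5, -0.2]
opening: 0.0856
finger_force: 0.0
t: 9.98
tcp_pos: [0.66, 0.0615, -0.0053]
orientation: [180.0, 0.0, 141.3]
ft_force: [-0.7, -0.7, 0.6]
opening: 0.0855
finger_force: 0.0
t: 10.72
tcp_pos: [0.6601, 0.0616, -0.005]
orientation: [180.0, 0.0, 141.3]
ft_force: [-1.3, 0.7, 4.5]
opening: 0.0397
finger_force: 30.1
```

```bash
python3 -m creep '[[0,0,-0.3,0,0,0],[0,0,-0.7,0,0,0],[0,0,-1,0,0,0],[0,0,0,0,0,0],[0,0,0,0,0,0]]'
```

```text
t: 11.35
tcp_pos: [0.6597, 0.0616, 0.0144]
orientation: [180.0, -0.0, 141.3]
ft_force: [0.5, -1.0, -0.6]
opening: 0.0397
finger_force: 29.5
```

```bash
python3 -m creep '[[0,0,0,0,0,0],[0,0,0,0,0,0],[0,0,0,0,0,0],[0,0,0,0,0,0]]'
```

```text
t: 11.85
tcp_pos: [0.6598, 0.0615, 0.0144]
orientation: [-180.0, -0.0, 141.3]
ft_force: [-0.1, 1.0, -0.4]
opening: 0.0396
finger_force: 29.5
```

```bash
python3 -m creep '[[0,0,-2,0,0,0],[0,0,-4,0,0,0],[0,0,-4,0,0,0],[0,0,-3.5,0,0,0],[1.4,-1.6,-1,0,0,0],[2.8,-3.2,0,0,0,0],[2.8,-3.2,0,0,0,0],[2.8,-3.2,0,0,0,0],[2.8,-3.2,0,0,0,0],[1.5,-1.76,0,0,0,0],[0,0,0,0,0,0],[0,0,0,0,0,0]]'
python3 - <<'E'
from h import *
from cell import manip
go(.4485,.0237,.03)
c=manip.capture("top");p=cloud(c)
w=manip.capture("wrist")["color"]
cv2.imwrite("pics/m3.png",np.hstack([cv2.resize(w,(400,250)),cv2.resize(c["color"][100:300,190:510],(400,250))]))
E
```

```text
t: 13.35
tcp_pos: [0.4493, 0.0237, 0.1606]
orientation: [179.9, 0.0, 141.3]
ft_force: [0.7, -0.0, -1.4]
opening: 0.0396
finger_force: 29.6
t 13.35 tcp [0.4493 0.0237 0.1606] rpy [179.9   0.  141.3] F [ 0.7 -0.  -1.4] open 0.0396 ff 29.6
  shift cm [ 0.07 -0.06 13.06]
```

View pics/m3.png

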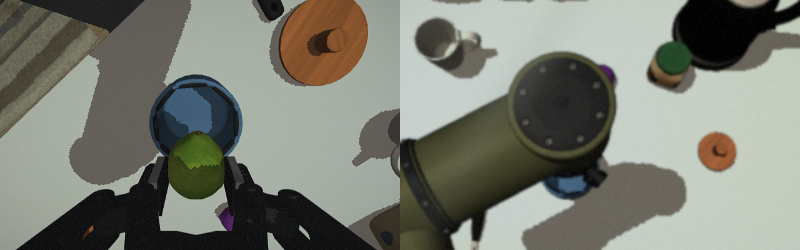

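The lime is held in the gripper, at (197,165) in the left half, with the tub beneath it at (195,115). I lower it into the tub and open only part way.

```bash
python3 -m creep '[[0,0,2,0,0,0],[0,0,3,0,0,0],[0,0,3,0,0,0],[0,0,2,0,0,0],[0,0,2,0,0,0],[0,0,1,0,0,0],[0,0,0,0,0,0]]'
python3 -m creep '[[0,0,0,0,0,0],[0,0,0,0,0,0],[0,0,0,0,0,0],[0,0,0,0,0,0]]' 65
python3 -m creep '[[0,0,-2,0,0,0],[0,0,-3,0,0,0],[0,0,-4,0,0,0],[0,0,-4,0,0,0],[0,0,-2,0,0,0],[0,0,0,0,0,0],[0,0,0,0,0,0]]'
python3 - <<'E'
from h import *
go(.478,.2166,.2)
E
```

```text
t: 14.32
tcp_pos: [0.4481, 0.0232, 0.0283]
orientation: [-179.9, -0.1, 141.3]
ft_force: [0.3, 0.5, 0.1]
opening: 0.0396
finger_force: 29.6
t: 14.82
tcp_pos: [0.4489, 0.0236, 0.0298]
orientation: [180.0, 0.0, 141.3]
ft_force: [-0.4, 0.4, 1.5]
opening: 0.0556
finger_force: 0.0
t: 15.7
tcp_pos: [0.4483, 0.0236, 0.1784]
orientation: [-179.9, -0.1, 141.3]
ft_force: [0.2, 0.0, 0.1]
opening: 0.0556
finger_force: 0.0
t 15.7 tcp [0.4483 0.0236 0.1784] rpy [-1.799e+02 -1.000e-01  1.413e+02] F [0.2 0.  0.1] open 0.0556 ff 0.0
  shift cm [ 9.75 16.92 -2.17]
```

```bash
python3 -m creep '[[1,1.7,0,0,0,0],[2.2,3.8,0,0,0,0],[2.2,3.8,0,0,0,0],[2.2,3.8,0,0,0,0],[1.6,2.8,0,0,0,0],[0.6,1.0,0,0,0,0],[0,0,0,0,0,0],[0,0,0,0,0,0]]' 80
cat > lid.py <<'E'
from h import *
from cell import manip
from scipy.spatial.transform import Rotation as R
s=manip.observe();c=manip.capture("wrist")
T=np.eye(4);T[:3,:3]=R.from_euler("xyz",s["orientation"],degrees=True).as_matrix();T[:3,3]=s["tcp_pos"]
p=cloud(c,T@c["T_tool_cam"]).reshape(-1,3)
def mid(q): lo,hi=np.percentile(q,[1,99],0);return len(q),((lo+hi)/2).round(4),(hi-lo).round(4),np.median(q[:,2]).round(4)
k=np.hypot(p[:,0]-.4785,p[:,1]-.2166)
print("w knob",mid(p[(k<.03)&(p[:,2]>.049)&(p[:,2]<.06)]))
print("w flange",mid(p[(k<.07)&(p[:,2]>.019)&(p[:,2]<.03)]))
t=manip.capture("top");p=cloud(t)[180:280,280:370].reshape(-1,3)
k=np.hypot(p[:,0]-.4485,p[:,1]-.0237)
print("t rim",mid(p[(k<.065)&(p[:,2]>.08)&(p[:,2]<.09)]))
g=cloud(t)[205:262,300:350].reshape(-1,3);im=t["color"][205:262,300:350].reshape(-1,3).astype(int)
m=(im[:,1]>im[:,0]+15)&(g[:,2]<.1);print("lime px in tub",m.sum(),np.nanmean(g[m],0) if m.any() else "")
go(.4785,.2166,.03,s=s)
cv2.imwrite("pics/m4.png",np.hstack([cv2.resize(c["color"],(400,250)),cv2.resize(t["color"][180:280,230:390],(400,250))]))
E
python3 lid.py
```

```text
t: 16.7
tcp_pos: [0.4885, 0.2043, 0.1794]
orientation: [179.9, -0.8, 142.6]
ft_force: [0.5, 0.8, -0.0]
opening: 0.0685
finger_force: 0.0
w knob (767, array([0.4789, 0.2159, 0.0524]), array([0.0259, 0.0252, 0.0059]), np.float64(0.0536))
w flange (10421, array([0.4787, 0.2161, 0.0238]), array([0.1076, 0.1076, 0.0034]), np.float64(0.0238))
t rim (570, array([0.4496, 0.0238, 0.085 ]), array([0.1087, 0.1079, 0.0082]), np.float64(0.0851))
lime px in tub 258 [0.44860057 0.02162737 0.04289114]
t 16.7 tcp [0.4885 0.2043 0.1794] rpy [179.9  -0.8 142.6] F [ 0.5  0.8 -0. ] open 0.0685 ff 0.0
  shift cm [ 1.32  0.34 14.96]
```

View pics/m4.png

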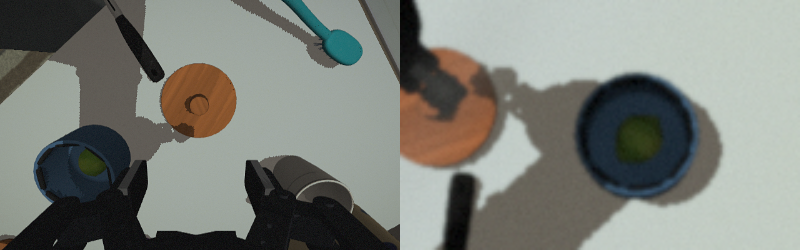

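The lime lies in the tub at (640,140) in the right half, and the large lid's knob is at (197,103) in the left half. I move over the knob, at (0.479, 0.216).

```bash
python3 -m creep '[[0,0,0,0,0,0],[0,0,0,0,0,0]]'; python3 -c "
from h import *
go(.4788,.2161,.018,141.3)"
```

```text
t: 17.05
tcp_pos: [0.4886, 0.2049, 0.1797]
orientation: [179.8, -0.8, 142.6]
ft_force: [-1.0, -0.4, 0.6]
opening: 0.0684
finger_force: 0.0
t 17.05 tcp [0.4886 0.2049 0.1797] rpy [179.8  -0.8 142.6] F [-1.  -0.4  0.6] open 0.0684 ff 0.0
  shift cm [ 1.22  0.24 16.19]
  rotvec [ 0.003 -0.015  0.022]
  rotvec [ 0.023  0.004 -3.119]
```

```bash
python3 -m creep '[[0,0,0,0.003,-0.015,0.022],[0.6,0.15,0,0,0,0],[0.6,0.1,0,0,0,0],[0,0,0,0,0,0],[0,0,0,0,0,0]]'; python3 -c "
from h import *
go(.4788,.2161,.018,141.3)
from cell import manip;print(manip.observe()['joint_pos'].round(1))"
```

```text
t: 17.68
tcp_pos: [0.4903, 0.2045, 0.1795]
orientation: [179.9, -0.7, 142.5]
ft_force: [0.4, -0.1, 0.0]
opening: 0.0683
finger_force: 0.0
t 17.68 tcp [0.4903 0.2045 0.1795] rpy [179.9  -0.7 142.5] F [ 0.4 -0.1  0. ] open 0.0683 ff 0.0
  shift cm [ 1.41  0.2  16.17]
  rotvec [ 0.001 -0.013  0.021]
  rotvec [ 2.00e-02  2.00e-03 -3.12e+00]
[  43.8   -8.    -7.2   -0.7  -90.8 -171.3]
```

The last joint is at its limit (-171.3°). I turn the tool back 90°, as the knob is round, and correct the tilt.

```bash
python3 -m creep '[[0,0,0,0,0,-0.17],[0,0,0,0,0,-0.17],[0,0,0,0,0,-0.17],[0,0,0,0,0,-0.17],[0,0,0,0,0,-0.17],[0,0,0,0,0,-0.17],[0,0,0,0,0,-0.17],[0,0,0,0,0,-0.17],[0,0,0,0,0,-0.17],[0,0,0,0,0,0]]'; python3 -c "
from h import *
go(.4788,.2161,.018,-128)
from cell import manip;print(manip.observe()['joint_pos'].round(1))"
```

```text
t: 18.92
tcp_pos: [0.4903, 0.2044, 0.1795]
orientation: [179.3, 0.0, -129.9]
ft_force: [-0.3, 0.1, -0.7]
opening: 0.0681
finger_force: 0.0
t 18.93 tcp [0.4903 0.2044 0.1795] rpy [ 179.3    0.  -129.9] F [-0.3  0.1 -0.7] open 0.0681 ff 0.0
  shift cm [-0.15  1.43 16.17]
  rotvec [ 0.013  0.001 -0.034]
  rotvec [ 2.000e-03 -2.000e-02  3.108e+00]
[ 43.8  -8.   -7.2  -0.7 -90.8 -83.7]
```

```bash
python3 -m creep '[[0,0,0,0.013,0.001,0],[-0.1,0.8,2,0,0,0],[-0.1,0.6,3,0,0,0],[0,0,3,0,0,0],[0,0,2,0,0,0],[0,0,0,0,0,0],[0,0,0,0,0,0]]' 80; python3 -c "
from h import *
go(.4788,.2161,.018,-130)"
```

```text
t: 19.8
tcp_pos: [0.4814, 0.2151, 0.0807]
orientation: [-179.9, 0.1, -129.9]
ft_force: [-0.5, -0.2, 0.4]
opening: 0.0683
finger_force: 0.0
t 19.8 tcp [0.4814 0.2151 0.0807] rpy [-1.799e+02  1.000e-01 -1.299e+02] F [-0.5 -0.2  0.4] open 0.0683 ff 0.0
  shift cm [0.1  0.27 6.27]
  rotvec [-0.001  0.001  0.002]
  rotvec [-2.00e-03 -2.00e-03 -3.14e+00]
```

```bash
python3 -m creep '[[0.1,0.27,2,0,0,0],[0,0,2,0,0,0],[0,0,1.3,0,0,0],[0,0,0.7,0,0,0],[0,0,0.2,0,0,0],[0,0,0,0,0,0],[0,0,0,0,0,0]]'
python3 -m creep '[[0,0,0,0,0,0],[0,0,0,0,0,0],[0,0,0,0,0,0],[0,0,0,0,0,0],[0,0,0,0,0,0],[0,0,0,0,0,0]]' 0 40
```

```text
t: 20.68
tcp_pos: [0.4785, 0.216, 0.0181]
orientation: [-180.0, 0.1, -129.8]
ft_force: [0.2, -0.3, -0.0]
opening: 0.0684
finger_force: 0.0
t: 21.42
tcp_pos: [0.4784, 0.2159, 0.0179]
orientation: [-180.0, 0.0, -129.8]
ft_force: [-1.0, -0.2, 3.5]
opening: 0.0254
finger_force: 39.4
```

```bash
python3 -m creep '[[0,0,-0.3,0,0,0],[0,0,-0.7,0,0,0],[0,0,-1,0,0,0],[0,0,-1,0,0,0],[0,0,0,0,0,0],[0,0,0,0,0,0]]'; python3 - <<'E'
from h import *
from cell import manip
go(.4490,.0238,.2)
c=manip.capture("scene")["color"][180:330,200:440];w=manip.capture("wrist")["color"]
cv2.imwrite("pics/m5.png",np.hstack([cv2.resize(w,(400,250)),cv2.resize(c,(400,250))]))
E
```

```text
t: 22.18
tcp_pos: [0.478, 0.2158, 0.0473]
orientation: [180.0, -0.0, -129.8]
ft_force: [-0.5, -0.0, -1.6]
opening: 0.0256
finger_force: 39.4
t 22.18 tcp [0.478  0.2158 0.0473] rpy [ 180.    -0.  -129.8] F [-0.5 -0.  -1.6] open 0.0256 ff 39.4
  shift cm [ 16.6  -10.08 -15.27]
```

View pics/m5.png

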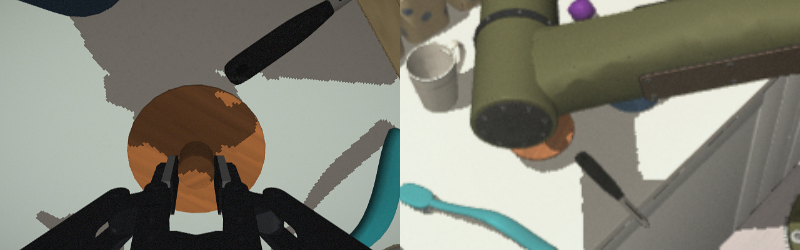

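The lid is held by its knob at (195,160) in the left half, clear of the worktop. I carry it above the tub.

```bash
python3 -m creep '[[0,0,-1.5,0,0,0],[0,0,-3,0,0,0],[0,0,-3,0,0,0],[0,0,-2.5,0,0,0],[1.5,-0.9,-1.3,0,0,0],[3,-1.8,0,0,0,0],[3,-1.8,0,0,0,0],[3,-1.8,0,0,0,0],[3,-1.8,0,0,0,0],[2,-1.3,0,0,0,0],[1.1,-0.68,0,0,0,0],[0,0,0,0,0,0],[0,0,0,0,0,0]]'
cat > fit.py <<'E'
from h import *
from cell import manip
from scipy.spatial.transform import Rotation as R
s=manip.observe();c=manip.capture("wrist")
T=np.eye(4);T[:3,:3]=R.from_euler("xyz",s["orientation"],degrees=True).as_matrix();T[:3,3]=s["tcp_pos"]
P=cloud(c,T@c["T_tool_cam"]);t=s["tcp_pos"]
b=c["color"].astype(int);wood=(b[...,2]>b[...,0]+25)
zf=t[2]-.018+.024
m=wood&(abs(P[...,2]-zf)<.012)&(np.hypot(P[...,0]-t[0],P[...,1]-t[1])<.07)
q=P[m];A=np.c_[q[:,:2]-t[:2],np.ones(len(q))];k=np.linalg.lstsq(A,q[:,2],rcond=None)[0]
print("flange n",len(q),"z at tcp-dz",(k[2]-t[2]).round(4),"slope deg",np.degrees(k[:2]).round(2))
ct=max(cv2.findContours(m.astype(np.uint8),0,1)[0],key=cv2.contourArea)[:,0]
e=P[ct[:,1],ct[:,0]];r=np.hypot(*(e[:,:2]-t[:2]).T);o,R0=circ(e[r>.045]);
from scipy.optimize import least_squares as ls
e=e[r>.045];f=ls(lambda v:np.hypot(e[:,0]-v[0],e[:,1]-v[1])-.0575,t[:2],loss="soft_l1",f_scale=.001).x
print("flange centre-tcp mm",((o-t[:2])*1000).round(1),"r",R0.round(4),"fixed-r",((f-t[:2])*1000).round(1),len(e))
go(.4490,.0238,.1,s=s)
E
python3 fit.py
```

```text
t: 23.9
tcp_pos: [0.4491, 0.0242, 0.1604]
orientation: [-180.0, -0.0, -129.8]
ft_force: [0.6, 0.1, -1.7]
opening: 0.0258
finger_force: 39.5
flange n 25758 z at tcp-dz 0.0061 slope deg [-0.12  0.15]
flange centre-tcp mm [-0.  -1.6] r 0.0561 fixed-r [ 1.1 -0.4] 473
t 23.9 tcp [0.4491 0.0242 0.1604] rpy [-180.    -0.  -129.8] F [ 0.6  0.1 -1.7] open 0.0258 ff 39.5
  shift cm [ 0.04 -0.01  6.04]
```

The lid is level and centred to about 1 mm. I lower it gently onto the seal.

```bash
python3 -m creep '[[0,0,1.5,0,0,0],[0,0,2,0,0,0],[0,0,1.5,0,0,0],[0,0,0.5,0,0,0],[0,0,0.3,0,0,0],[0,0,0.3,0,0,0],[0,0,0.1,0,0,0],[0,0,0,0,0,0],[0,0,0,0,0,0]]'; python3 fit.py
```

```text
t: 25.08
tcp_pos: [0.4493, 0.0237, 0.0989]
orientation: [-180.0, 0.0, -129.9]
ft_force: [-0.1, -0.6, -0.2]
opening: 0.0254
finger_force: 39.6
flange n 25748 z at tcp-dz 0.0061 slope deg [-0.05  0.32]
flange centre-tcp mm [ 0.  -1.5] r 0.0562 fixed-r [ 1.1 -0.3] 475
t 25.07 tcp [0.4493 0.0237 0.0989] rpy [-180.     0.  -129.9] F [-0.1 -0.6 -0.2] open 0.0254 ff 39.6
  shift cm [ 0.01  0.03 -0.11]
```

```bash
python3 -m creep '[[0,0,0,0,0,0],[0,0,0.2,0,0,0],[0,0,0.2,0,0,0],[0,0,0,0,0,0],[0,0,0,0,0,0]]' 0 80; python3 -m creep '[[0,0,0.2,0,0,0],[0,0,0.2,0,0,0],[0,0,0,0,0,0],[0,0,0,0,0,0]]'; python3 fit.py
```

```text
t: 25.75
tcp_pos: [0.4497, 0.0228, 0.0965]
orientation: [-179.8, -0.0, -129.8]
ft_force: [-4.9, -3.5, 9.0]
opening: 0.0235
finger_force: 79.6
t: 26.25
tcp_pos: [0.4502, 0.0226, 0.094]
orientation: [-179.8, 0.0, -129.8]
ft_force: [-7.3, -4.0, 15.3]
opening: 0.0235
finger_force: 80.3
flange n 25563 z at tcp-dz 0.0059 slope deg [2.79 3.86]
flange centre-tcp mm [1.2 0.2] r 0.0559 fixed-r [2.5 1.7] 470
t 26.25 tcp [0.4502 0.0226 0.094 ] rpy [-179.8    0.  -129.8] F [-7.3 -4.  15.3] open 0.0235 ff 80.3
  shift cm [-0.02  0.16 -0.6 ]
```

The gripped lid is tilting about 4.8°. I back off, release it so it can settle on the seal, and then press on the knob top with shut fingers.

```bash
python3 -m creep '[[0,0,-0.3,0,0,0],[0,0,-0.2,0,0,0],[0,0,0,0,0,0],[0,0,0,0,0,0]]' 0 30; python3 fit.py;  python3 -m creep '[[0,0,0,0,0,0],[0,0,0,0,0,0],[0,0,0,0,0,0],[0,0,0,0,0,0]]' 80; python3 -m creep '[[0,0,-1,0,0,0],[0,0,-3,0,0,0],[0,0,-4,0,0,0],[0,0,-2,0,0,0],[0,0,0,0,0,0],[0,0,0,0,0,0]]' 
cat > seat.py <<'E'
from h import *
from cell import manip
from scipy.spatial.transform import Rotation as R
s=manip.observe();c=manip.capture("wrist")
T=np.eye(4);T[:3,:3]=R.from_euler("xyz",s["orientation"],degrees=True).as_matrix();T[:3,3]=s["tcp_pos"]
P=cloud(c,T@c["T_tool_cam"]);b=c["color"].astype(int);wood=(b[...,2]>b[...,0]+25)
r=np.hypot(P[...,0]-.449,P[...,1]-.0238)
m=wood&(r<.07)&(P[...,2]<.115)&(P[...,2]>.08);q=P[m]
for _ in range(3):
    A=np.c_[q[:,0]-.449,q[:,1]-.0238,np.ones(len(q))];k=np.linalg.lstsq(A,q[:,2],rcond=None)[0];q=q[abs(A@k-q[:,2])<.003]
print("flange z",k[2].round(4),"slope",np.degrees(k[:2]).round(2),"n",len(q),"mid",((np.percentile(q,1,0)+np.percentile(q,99,0))/2).round(4))
kn=P[wood&(r<.03)&(P[...,2]>k[2]+.024)];print("knob",((np.percentile(kn,2,0)+np.percentile(kn,98,0))/2).round(4),"z",np.median(kn[:,2]).round(4),len(kn))
go(.449,.0238,.14,s=s);cv2.imwrite("pics/seat.png",c["color"])
E
python3 seat.py
```

```text
t: 26.8
tcp_pos: [0.4495, 0.0231, 0.0966]
orientation: [-179.9, -0.0, -129.9]
ft_force: [-2.7, -4.0, 6.9]
opening: 0.0236
finger_force: 79.0
flange n 25714 z at tcp-dz 0.0059 slope deg [0.77 1.21]
flange centre-tcp mm [ 0.3 -1.1] r 0.0561 fixed-r [1.5 0.2] 473
t 26.8 tcp [0.4495 0.0231 0.0966] rpy [-179.9   -0.  -129.9] F [-2.7 -4.   6.9] open 0.0236 ff 79.0
  shift cm [-0.02  0.09 -0.34]
t: 27.35
tcp_pos: [0.4491, 0.0239, 0.0953]
orientation: [-180.0, -0.0, -129.8]
ft_force: [0.0, 0.1, -0.4]
opening: 0.0685
finger_force: 0.0
t: 28.1
tcp_pos: [0.4488, 0.0239, 0.1948]
orientation: [180.0, -0.0, -129.8]
ft_force: [-0.0, 0.2, -0.8]
opening: 0.0684
finger_force: 0.0
flange z 0.1021 slope [0.4  0.46] n 14584 mid [0.4495 0.0212 0.1021]
knob [0.4491 0.0209 0.1312] z 0.132 1100
t 28.1 tcp [0.4488 0.0239 0.1948] rpy [ 180.    -0.  -129.8] F [-0.   0.2 -0.8] open 0.0684 ff 0.0
  shift cm [-0.01 -0.02  5.48]
```

```bash
python3 -m creep '[[0.2,-0.17,0,0,0,0],[0,0,0,0,0,0],[0,0,0,0,0,0],[0,0,0,0,0,0],[0,0,0,0,0,0],[0,0,0,0,0,0]]' 0 40;  python3 -m creep '[[0,0,2,0,0,0],[0,0,2,0,0,0],[0,0,1.2,0,0,0],[0,0,0.5,0,0,0],[0,0,0.3,0,0,0],[0,0,0.2,0,0,0],[0,0,0,0,0,0],[0,0,0,0,0,0]]'
```

```text
t: 28.9
tcp_pos: [0.4492, 0.0212, 0.1955]
orientation: [-180.0, -0.0, -129.8]
ft_force: [-0.2, -0.9, -0.1]
opening: -0.0002
finger_force: 0.0
t: 29.9
tcp_pos: [0.4493, 0.0212, 0.1338]
orientation: [-180.0, 0.0, -129.8]
ft_force: [0.2, 0.1, -0.7]
opening: -0.0
finger_force: 0.0
```

```bash
python3 -m creep '[[0,0,0.2,0,0,0],[0,0,0.2,0,0,0],[0,0,0.2,0,0,0],[0,0,0,0,0,0],[0,0,0,0,0,0]]';  python3 -m creep '[[0,0,0.2,0,0,0],[0,0,0.2,0,0,0],[0,0,0,0,0,0],[0,0,0,0,0,0]]'; python3 seat.py
```

```text
t: 30.52
tcp_pos: [0.4492, 0.0211, 0.1276]
orientation: [-180.0, -0.0, -129.8]
ft_force: [-0.5, 0.3, 0.6]
opening: 0.0004
finger_force: 0.0
t: 31.02
tcp_pos: [0.4492, 0.0212, 0.1236]
orientation: [-180.0, -0.0, -129.8]
ft_force: [0.7, 0.1, 0.1]
opening: 0.0002
finger_force: 0.0
flange z 0.1022 slope [0.42 0.46] n 21387 mid [0.4495 0.0207 0.102 ]
knob [0.4481 0.0189 0.1448] z 0.1319 1359
t 31.02 tcp [0.4492 0.0212 0.1236] rpy [-180.    -0.  -129.8] F [0.7 0.1 0.1] open 0.0002 ff 0.0
  shift cm [-0.19  0.18 -1.64]
```

There is no contact yet, so the real fingertips end higher than the nominal TCP. I continue down, watching the force.

```bash
python3 -m creep '[[0,0,0.2,0,0,0],[0,0,0.2,0,0,0],[0,0,0,0,0,0],[0,0,0,0,0,0]]';  python3 -m creep '[[0,0,0.2,0,0,0],[0,0,0.2,0,0,0],[0,0,0,0,0,0],[0,0,0,0,0,0]]';  python3 -m creep '[[0,0,0.2,0,0,0],[0,0,0,0,0,0]]'
```

```text
t: 31.58
tcp_pos: [0.4492, 0.0211, 0.1195]
orientation: [-180.0, -0.0, -129.8]
ft_force: [0.1, 0.5, -0.3]
opening: 0.0001
finger_force: 0.0
t: 32.08
tcp_pos: [0.4492, 0.0212, 0.1156]
orientation: [-180.0, -0.0, -129.8]
ft_force: [0.0, -0.3, 0.1]
opening: 0.0001
finger_force: 0.0
t: 32.33
tcp_pos: [0.4491, 0.0211, 0.1133]
orientation: [-180.0, -0.0, -129.8]
ft_force: [-0.9, 0.2, 0.2]
opening: -0.0002
finger_force: 0.0
```

```bash
python3 - <<'E'
from h import *
from cell import manip
from scipy.spatial.transform import Rotation as R
s=manip.observe();c=manip.capture("wrist")
T=c["T_tool_cam"];P=cloud(c,T);b=c["color"].astype(int)
m=(b.max(-1)<110)&(abs(b[...,2]-b[...,0])<20)&(np.hypot(P[...,0],P[...,1])<.03)&(P[...,2]<.02)
q=P[m];print(len(q));print("tool-frame finger tip z (max pct)",np.percentile(q[:,2],[50,90,98,100]).round(4),q[q[:,2]>np.percentile(q[:,2],97)].mean(0).round(4))
E
python3 -m creep '[[0,0,0.2,0,0,0],[0,0,0.2,0,0,0],[0,0,0,0,0,0]]'; python3 -m creep '[[0,0,0.2,0,0,0],[0,0,0.1,0,0,0],[0,0,0,0,0,0]]'
```

```text
21611
tool-frame finger tip z (max pct) [-0.0882 -0.0633 -0.0415  0.0051] [ 0.0102 -0.0013 -0.0395]
t: 32.75
tcp_pos: [0.4491, 0.0211, 0.1092]
orientation: [-180.0, -0.0, -129.8]
ft_force: [-0.5, 0.4, 0.4]
opening: -0.0
finger_force: 0.0
t: 33.12
tcp_pos: [0.4491, 0.0211, 0.1064]
orientation: [-180.0, -0.0, -129.8]
ft_force: [-0.4, -0.6, 0.4]
opening: -0.0001
finger_force: 0.0
```

```bash
python3 -m creep '[[0,0,0.2,0,0,0],[0,0,0.1,0,0,0],[0,0,0,0,0,0]]'; python3 -m creep '[[0,0,0.2,0,0,0],[0,0,0.1,0,0,0],[0,0,0,0,0,0]]';python3 seat.py
```

```text
t: 33.5
tcp_pos: [0.4492, 0.0212, 0.1037]
orientation: [-180.0, -0.0, -129.8]
ft_force: [0.4, -0.1, 1.1]
opening: -0.0001
finger_force: 0.5
t: 33.88
tcp_pos: [0.4498, 0.0212, 0.103]
orientation: [-179.9, 0.1, -129.8]
ft_force: [-4.5, 1.4, 11.4]
opening: -0.0003
finger_force: 5.7
flange z 0.1016 slope [0.18 0.29] n 24947 mid [0.4493 0.0191 0.1014]
knob [0.4426 0.0142 0.1513] z 0.1307 734
t 33.88 tcp [0.4498 0.0212 0.103 ] rpy [-1.799e+02  1.000e-01 -1.298e+02] F [-4.5  1.4 11.4] open -0.0003 ff 5.7
  shift cm [-0.15  0.23 -3.71]
```

Contact at TCP z 0.103 with 11 N, and the lid is level. I press on.

```bash
python3 -m creep '[[0,0,0.15,0,0,0],[0,0,0.15,0,0,0],[0,0,0,0,0,0]]'; python3 seat.py; python3 -m creep '[[0,0,0.15,0,0,0],[0,0,0.15,0,0,0],[0,0,0,0,0,0]]'; python3 seat.py
```

```text
t: 34.3
tcp_pos: [0.4509, 0.0207, 0.1012]
orientation: [-179.7, 0.2, -129.8]
ft_force: [-1.6, -0.8, 12.5]
opening: -0.0
finger_force: 6.6
flange z 0.0999 slope [-0.48  0.95] n 24957 mid [0.45   0.0188 0.0997]
knob [0.4429 0.0141 0.1499] z 0.1289 735
t 34.3 tcp [0.4509 0.0207 0.1012] rpy [-179.7    0.2 -129.8] F [-1.6 -0.8 12.5] open -0.0 ff 6.6
  shift cm [-0.13  0.33 -3.88]
t: 34.72
tcp_pos: [0.4491, 0.0212, 0.0944]
orientation: [-180.0, -0.0, -129.8]
ft_force: [-0.8, 1.1, 1.3]
opening: 0.0002
finger_force: 0.6
flange z 0.0929 slope [-0.08  0.08] n 24957 mid [0.4492 0.0186 0.0929]
knob [0.4434 0.0139 0.1431] z 0.122 716
t 34.73 tcp [0.4491 0.0212 0.0944] rpy [-180.    -0.  -129.8] F [-0.8  1.1  1.3] open 0.0002 ff 0.6
  shift cm [-0.19  0.18 -4.56]
```

The lid snapped home: flange top at 0.093, level. I give a brief firm press, then back away and check.

```bash
python3 -m creep '[[0,0,0.2,0,0,0],[0,0,0.1,0,0,0],[0,0,0,0,0,0]]'; python3 -m creep '[[0,0,-1,0,0,0],[0,0,-3,0,0,0],[0,0,-4,0,0,0],[0,0,-4,0,0,0],[0,0,0,0,0,0],[0,0,0,0,0,0],[0,0,0,0,0,0]]'; python3 seat.py; python3 -m creep '[[-4,0,-2,0,0,0],[-4,0,-2,0,0,0],[-4,0,0,0,0,0],[-4,0,0,0,0,0],[-4,0,0,0,0,0],[0,0,0,0,0,0],[0,0,0,0,0,0]]'; python3 - <<'E'
from h import *
from cell import manip
c=manip.capture("scene")["color"][120:320,230:470];t=manip.capture("top")["color"][100:300,180:480]
cv2.imwrite("pics/end.png",np.hstack([cv2.resize(c,(400,333)),cv2.resize(t,(400,333))]))
E
```

```text
t: 35.15
tcp_pos: [0.4495, 0.0211, 0.0943]
orientation: [-179.9, 0.0, -129.8]
ft_force: [-9.1, 1.8, 16.4]
opening: -0.0003
finger_force: 8.0
t: 36.02
tcp_pos: [0.4487, 0.0211, 0.2101]
orientation: [179.9, -0.1, -129.8]
ft_force: [-0.4, 0.2, -0.4]
opening: 0.0
finger_force: 0.0
flange z 0.0929 slope [-0.08  0.03] n 12315 mid [0.4499 0.0204 0.0929]
knob [0.45   0.0203 0.1809] z 0.1227 948
t 36.02 tcp [0.4487 0.0211 0.2101] rpy [ 1.799e+02 -1.000e-01 -1.298e+02] F [-0.4  0.2 -0.4] open 0.0 ff 0.0
  shift cm [-0.24  0.14  7.01]
t: 36.95
tcp_pos: [0.5771, 0.1746, 0.2508]
orientation: [-180.0, -0.1, -129.8]
ft_force: [0.3, -0.2, 0.1]
opening: 0.0001
finger_force: 0.0
```

View pics/end.png

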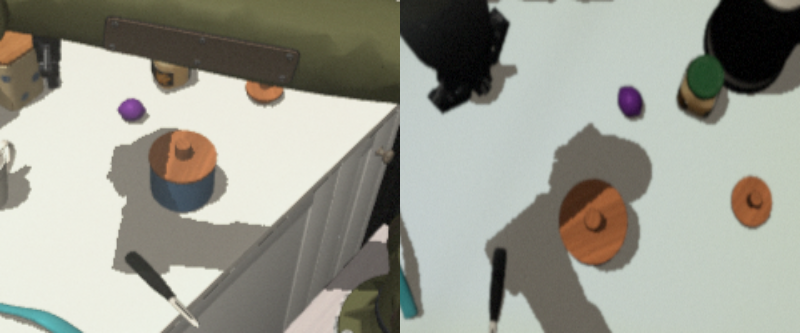

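The picture shows the lid level and fully seated on the tub, at (183,165) on the left and (593,222) on the right. The bystanders are in place and the robot is clear.

```bash
python3 -c "
from cell import manip
print(manip.hand_in())"
```

```text
the job is handed in; nothing more can be done
None
```

The lime is in the tub, the larger lid is pressed fully home and measures level on the rim, and the job was handed in at about 37 s; the hand-in gave no verdict.

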